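# Fit the stop collars, unbolt the amber shield gate and hold it ajar

### The arm

A 7-joint arm with a two-finger parallel gripper is mounted at the origin on the work surface. World frame = base frame: x ahead of the robot, y to its left, z up, the work surface at z = 0. Lengths are in m, angles in rad, forces in N, time in s.
With the tool pointing down it reaches from about 0.4 to 0.85 m from the base axis. Payload 10.4 kg.
Tool frame: the origin (TCP) lies at the centre of the arm's flange, where the gripper is bolted on; the fingertips stand 182 mm ahead of it and the grasp point (between the pads) lies r.grasp_offset ahead of it (r.grasp_offset is the distance from the TCP to the grasp point, in m); z points along the fingers, y is the line along which they close (so a half turn about z gives the same grasp; the last joint's range is limited). The gripper opens to 87 mm and grips with 3 to 60 N. Pads are 19 mm wide; open, the fingers measure 117 mm over their backs; the gripper's body (75 mm by 190 mm) begins 51 mm behind the grasp point.
Start: joints at [-0.023, 0.332, -0.065, 1.46, 0.022, 1.35, -0.088], TCP at [0.625, 0, 0.405] pointing down, gripper open.
Joint ranges: [-2.6, 2.6], [-0.5, 2.12], [-1.47, 1.34], [0.16, 2.42], [-1.27, 4.41], [0.06, 2.06], [-2.6, 2.6]. Speed limits (rad/s): [2.22, 2.22, 2.79, 2.79, 3.14, 3.14, 3.14].

### API

Orientations are given as a unit quaternion [x, y, z, w].
In Python, from bench import status, vision, job, spotter, r gives the robot as it stands. The module is installed in compiled form; this text tells all that it offers.
- The arm moves only by the tool play_rows, never from a script. Its argument "series" is a list of rows, each a list of 6 numbers: the shift along the tool's x, y, z each as a share of 150 mm, from -1 to 1, then the turn, a rotation vector about the tool's x, y, z each as a share of 30 degrees, from -1 to 1. In form: [[x, y, z, ax, ay, az], ...]. A call has 1 to 5 rows; each row is the pose to reach, as a shift and turn from the pose commanded when the call began, along the tool's axes at that moment; what a row does not reach only later rows make up. A row lasts 1/10 s, in which the tool goes at most 50 mm and 8.59 degrees, less where a joint would pass 70% of its speed; a pose out of reach is approached as far as the arm can. A call with a number of a shift or a turn outside -1 to 1 is refused whole. A call with a gripper value outside its range is refused whole. "fingers" is the opening, from -1 (shut) to 1 (fully open), set as the call begins (left out, the last holds). The fingers move at their own pace and stop on an object; "squeeze" is the grip in N (left out, the last holds). Time passes only in rows, so rows that repeat a pose let the fingers close. It gives the time, the measured TCP pose, the force, the opening and the grip force at its end, in the units of the state.
- status.read_state(): the state, without advancing time (a new reading comes with each control period).
- vision.camera(name): name is "scene" or "side" or "wrist"; returns the picture (400x640x3 uint8, blue, green, red); there is no depth.
- vision.calibration(name): a dict with "fx", "fy", "cx", "cy" (pixels), "rvec" (rotation vector, rad) and "tvec" (3), from world to camera coordinates, as OpenCV has them; the wrist camera has in their place "T_tool_cam" (4x4, takes a point from camera to tool coordinates, whose origin is the TCP and whose axes are the flange's). Camera axes: x right, y down, z forward; pixel columns grow to the right and rows downward; lengths in m; the calibration is good to about 2 mm. A picture is of the moment at which its call begins: read the wrist's pose just before it. calibration takes no time and is no camera call.
- job.close_job(): hands the job in; it is judged then, once.
Trained networks look in the newest picture that a camera, given by its name, has taken for a name from the list of things; names that differ only in an ending like _2 or _b are one class to them, and where a whole thing is asked for, a point or a joint stands for the part that bears it (a point fixed in the world has none). Each returns a list of dicts, best first, with "conf" (0 to 1); they miss things now and then, are a little off and sometimes report something else, mostly with a low value. They report only what shows in the picture. A call takes as long as a camera call. They do not tell look-alikes from the thing itself.
- spotter.boxes_of(camera, name): "point" ([x, y, z] in m, in world coordinates, good to about 4 mm: the middle of the surface that is visible of it).
- spotter.regions_of(camera, name): "pixels" (400x640 bool, what is visible of it).
The state is a dict: "time": time; "joint_positions": joint angles; "joint_vel": joint speeds; "joint_torque": joint torques, N m; "ee_pos": TCP position; "eef_rot": TCP orientation; "ft_force": force on the tool from outside, world axes, zero at the start; "torque": the same for the moment, N m; "width": finger opening in m; "grip_force": force on a finger pad.
Only numpy, scipy, OpenCV 4.12 (cv2) and the standard library are available. Lean on these libraries where they do the work, as an engineer would, in place of code of your own. Each camera call takes 0.05 s, during which the arm holds its last target. There are 200 camera calls.

### The job

Make up the gate stop of the microscope's specimen bay: thread the silver spacer collar down the stop post fully home, then the wider black rubber bumper collar fully home on top of it. Then take the red handle of the sagging bolt on top of the amber gate, lift the bolt over the bent lip of its keeper while drawing it back out, swing the gate open towards the robot until its bottom rail bears on the bumper, and finish while still holding it there, since a spring would shut it; leave the other things on the table alone.

Things in the scene. Friction and masses are not known exactly. Their poses are not given: they have to be found in the camera images.
- bay: the fixed specimen bay: black base 6 mm thick, white walls up to 86 mm high, gate at its front. Origin on the table under the middle of the closed gate; x into the bay (away from the robot), y along the closed gate to its hinge (at y = 100 mm), z up. Latch post with steel keeper (open on top, cheeks 152 mm high) at y = -106 to -148 mm. The stop post stands on a black tongue before the gate
- post_foot (a point): foot of the bare steel stop post, on its axis at the upper face of the 6 mm base; axes as the bay's. The post is 16 mm in diameter and 60 mm high above this point, its top 6 mm tapered to 8 mm diameter. It lies at x = -96.5, y = -18 mm in the bay's frame
- spacer: loose silver aluminium collar, outer diameter 36, bore 19, height 28 mm; lies flat on the table; origin at the centre of its underside, z up along the bore
- bumper: loose black rubber collar, outer diameter 48, bore 19, height 24 mm; lies flat on the table; origin at the centre of its underside, z up along the bore
- shield: the gate: amber panel, 12 mm aluminium frame 191 mm wide, 36 to 118 mm above the table (bottom rail to 60); bolt on top. Origin on the hinge axis at table height; axes as the bay's when closed. Opens 0 to 0.9 rad, free end towards the robot, clockwise from above; a spring shuts it (0.18 N m when closed + 0.6 per rad). Locked by the bolt; its -x face meets the seated bumper at about 0.5 rad
- gate_hinge (a point): point on the gate's vertical hinge axis, 120 mm above the table; axes as the bay's
- handle_grip (a point): point to grip on the axis of the bolt's upright red handle, a plastic cylinder 16 mm in diameter: 184 mm above the table when the bolt sags, 16 mm below the handle's top. The guides and the shaft end below 158 mm. The handle moves with bolt and gate; it is 120 mm from the hinge axis while the bolt is home
- bolt_draw (a joint): how far the bolt is drawn back, m: 0 fully home to 0.045, towards the hinge (+y of the gate); about 2 N of friction. Unlifted, its nose catches on the keeper's lip at about 0.005; past 0.027 the nose is clear of the keeper and the gate is free (0.036 is a good draw)
- bolt_lift (a joint): how far the bolt is lifted, m: 0 sagging (it falls back by its weight, 0.18 kg) to 0.018; 0.008 is needed for the nose to pass over the lip, 0.012 is safe
- brass_ring: bystander: flat brass ring, diameter 42, height 12 mm, not to be used; origin under its centre
- eyepiece: bystander: black eyepiece standing, diameter 42, height 66 mm; origin under its centre
- lens_fluid: bystander: white bottle with blue cap, diameter 44, height 100 mm; origin under its centre
- objective: bystander: brass objective standing, diameter 28, height 46 mm; origin under its centre
- slide_box: bystander: green slide box, 85 x 100 x 35 mm; origin under its centre
- screwdriver: bystander: orange-handled screwdriver lying, 150 mm long; origin under it
- dish: bystander: shallow glass dish, diameter 80, height 16 mm; origin under its centre
Mind the look-alikes: they are no part of the job. What is shaped like the bumper but blue or green is not meant.

How it is judged:
On the way, in this order (a step that is already met when the one before it is completed fails the run):
1. the spacer is fully home on the stop post (horizontal distance between spacer and post_foot below 0.004 m and z of spacer in the frame of post_foot below 0.003 m and angle between spacer's own z axis and vertical below 0.1 rad), for 0.2 s.
2. the bumper is fully home on top of the spacer (all of step 1 and horizontal distance between bumper and post_foot below 0.004 m and z of bumper in the frame of post_foot between 0.025 and 0.031 m and angle between bumper's own z axis and vertical below 0.1 rad), for 0.2 s.
3. the bolt is drawn clear of the keeper (all of step 2 and value of joint bolt_draw above 0.027 m), for 0.1 s.
At the end, for the whole second after the job is handed in: Fingers hold the gate or its bolt (over 1 N); gate still at 0.42 to 0.60 rad, bearing on the bumper (over 0.5 N); spacer home on the post (within 3 mm of its base, 4 mm of the axis), bumper home on it (25 to 31 mm above the foot, 4 mm of the axis), both upright and untouched by the fingers (all of step 2 and angle between the x axis of shield and the x axis of bay, either way round between 0.42 and 0.6 rad and angular speed of shield below 0.05 rad/s and contact force between the fingers and shield above 1 N and contact force between shield and bumper above 0.5 N and contact force between the fingers and bumper below 0.5 N and contact force between the fingers and spacer below 0.5 N); the arm keeps its last pose, push and grip.
It fails at once if a bystander is moved more than 20 mm (distance of any of brass_ring, eyepiece, lens_fluid, objective, slide_box, screwdriver, dish from where it was at the start of the episode above 0.02 m).
It also fails if it takes over 69 s, if anything falls off the work surface, if the arm or the gripper's body presses on something with over 40 N, if the wrist force passes 120 N, or if a joint passes its speed limit or range.

## Working session

There is one attempt and no reset: what is moved stays moved. The work goes in short steps, Python scripts to look and compute and a tool call to move; the robot and the scene stay as the last step left them, time stands still between calls to the robot, and variables do not carry over. Pictures are saved under pics/ and viewed, at most 10 in all, crops included, and the job is handed in when it is done.

Besides the shell and the picture viewer there is one more tool, called after ">>>" as name(argument=value, ...), one argument or row to a line, values as JSON. play_rows: Moves the arm, as the interface text tells. Shift numbers are shares of 150 mm and turn numbers shares of 30 degrees, none past 1 either way. Its arguments: {"type":"object","properties":{"series":{"type":"array","items":{"type":"array","items":{"type":"number"}}},"fingers":{"type":"number"},"squeeze":{"type":"number"}},"required":["series"]}

```bash
mkdir -p pics; cat > h.py <<'E'
import numpy as np, cv2
from scipy.spatial.transform import Rotation as R
from bench import status, vision, job, spotter, r
def cal(n):
    c=vision.calibration(n); K=np.array([[c['fx'],0,c['cx']],[0,c['fy'],c['cy']],[0,0,1]])
    if 'rvec' in c:
        Rm=cv2.Rodrigues(np.array(c['rvec'],float))[0]; t=np.array(c['tvec'],float).ravel()
    else:
        s=status.read_state(); T=np.eye(4); T[:3,:3]=R.from_quat(s['eef_rot']).as_matrix(); T[:3,3]=s['ee_pos']
        M=np.linalg.inv(T@np.array(c['T_tool_cam'])); Rm,t=M[:3,:3],M[:3,3]
    return K,Rm,t
def proj(C,p):
    K,Rm,t=C; q=(K@(Rm@np.atleast_2d(p).T+t[:,None])).T; return q[:,:2]/q[:,2:]
def atz(C,uv,z):
    K,Rm,t=C; d=Rm.T@np.linalg.inv(K)@np.array([uv[0],uv[1],1.]); o=-Rm.T@t; return o+d*(z-o[2])/d[2]
def tri(Cs,uvs):
    A=[];b=[]
    for C,uv in zip(Cs,uvs):
        K,Rm,t=C; d=Rm.T@np.linalg.inv(K)@np.array([uv[0],uv[1],1.]); d/=np.linalg.norm(d); P=np.eye(3)-np.outer(d,d); A.append(P); b.append(P@(-Rm.T@t))
    p=np.linalg.lstsq(np.vstack(A),np.hstack(b),rcond=None)[0]; return p
E
python3 - <<'E'
from h import *
ims=[vision.camera(n) for n in ("scene","side","wrist")]
cv2.imwrite('pics/a.png',ims[0]);cv2.imwrite('pics/b.png',ims[1]);cv2.imwrite('pics/c.png',ims[2])
s=status.read_state();print({k:np.round(v,4) for k,v in s.items()},r.grasp_offset)
print(vision.calibration('wrist'))
for n in ("scene","side"):
    K,Rm,t=cal(n);print(n,-Rm.T@t,K[0,0])
    for o in ("spacer","bumper","shield","handle_grip","bay","brass_ring"):
        print(n,o,[(np.round(d['point'],3).tolist(),round(d['conf'],2)) for d in spotter.boxes_of(n,o)])
E
```

```text
{'time': np.float64(0.15), 'joint_positions': array([-0.0226,  0.3327, -0.0647,  1.4607,  0.0216,  1.3499, -0.0885]), 'joint_vel': array([-0.0001, -0.0014, -0.0018, -0.003 , -0.0009,  0.0011, -0.0008]), 'joint_torque': array([ 1.80000e-03, -6.23630e+01,  2.54000e-02, -3.90144e+01,
       -6.12000e-02,  3.72000e-02, -0.00000e+00]), 'ee_pos': array([0.6249, 0.    , 0.4042]), 'eef_rot': array([ 7.071e-01,  7.071e-01, -4.000e-04, -3.000e-04]), 'ft_force': array([ 0.5266, -0.1385,  0.073 ]), 'torque': array([ 0.0026, -0.0208,  0.0454]), 'grip_force': np.float64(0.0), 'width': np.float64(0.0869)} 0.1635
{'fx': 346.55267509700377, 'fy': 346.55267509700377, 'cx': 315.8208046619088, 'cy': 194.9963829761198, 'T_tool_cam': array([[-1.49620696e-04, -9.59852135e-01, -2.80506427e-01,
         7.67025849e-02],
       [ 9.99999967e-01, -2.01742963e-04,  1.56940156e-04,
         1.18041575e-03],
       [-2.07229542e-04, -2.80506395e-01,  9.59852134e-01,
         1.97914477e-02],
       [ 0.00000000e+00,  0.00000000e+00,  0.00000000e+00,
         1.00000000e+00]])}
scene [ 1.10253312 -0.75757201  0.76
[... 214 characters left out ...]
13], 0.76), ([0.577, 0.055, 0.139], 0.61)]
scene handle_grip [([0.58, 0.056, 0.137], 0.5)]
scene bay [([0.642, 0.055, 0.038], 0.89), ([0.48, -0.323, 0.025], 0.46)]
scene brass_ring [([0.574, -0.256, 0.012], 0.55)]
side [-0.02838626  0.60888258  1.02687378] 423.22879699220226
side spacer [([0.474, -0.321, 0.021], 0.48)]
side bumper [([0.44, -0.173, 0.022], 0.61), ([0.576, 0.06, 0.141], 0.55), ([0.347, -0.198, 0.022], 0.54), ([0.589, 0.086, 0.037], 0.18)]
side shield [([0.57, 0.081, 0.107], 0.62)]
side handle_grip [([0.572, 0.063, 0.141], 0.74)]
side bay [([0.586, 0.086, 0.035], 0.89), ([0.573, -0.25, 0.012], 0.63)]
side brass_ring [([0.57, -0.248, 0.013], 0.43), ([0.572, 0.062, 0.139], 0.19)]
```

View pics/a.png

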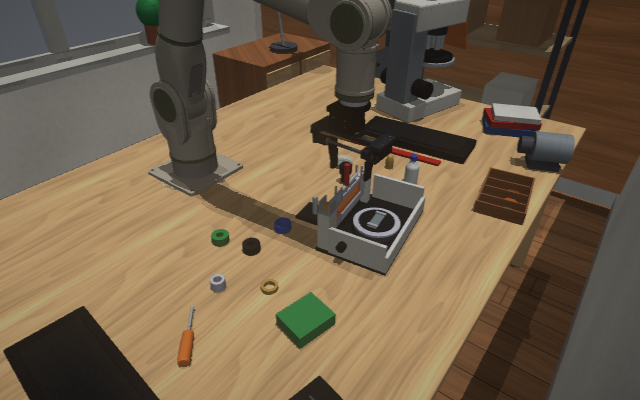

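View pics/b.png

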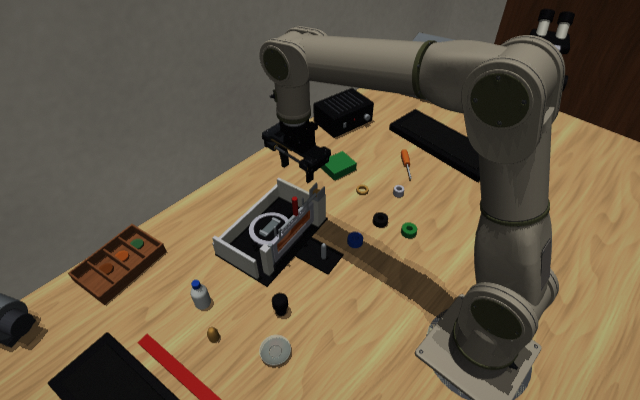

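Candidates for the bumper in the scene view: black (251,246), blue (283,226) and green (220,237). The black one fits the description, and the silver spacer is at (218,283). In the side view the post is at (323,250) and the red handle at (295,205). Next is the wrist view.

```bash
python3 - <<'E'
from h import *
a=cv2.imread('pics/a.png');b=cv2.imread('pics/b.png')
x=cv2.resize(a[160:300,200:410],None,fx=1.9*1.9,fy=1.9*1.9,interpolation=cv2.INTER_CUBIC)
x=cv2.resize(a[160:310,200:400],(400,300),interpolation=3);y=cv2.resize(b[160:310,240:440],(400,300),interpolation=3)
c=cv2.imread('pics/c.png')
cv2.imwrite('pics/d.png',np.vstack([np.hstack([x,y]),cv2.resize(c,(480,300)).__class__ and np.pad(cv2.resize(c,(480,300)),((0,0),(0,320),(0,0)))]))
E
```

```text
(no output)
```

View pics/d.png

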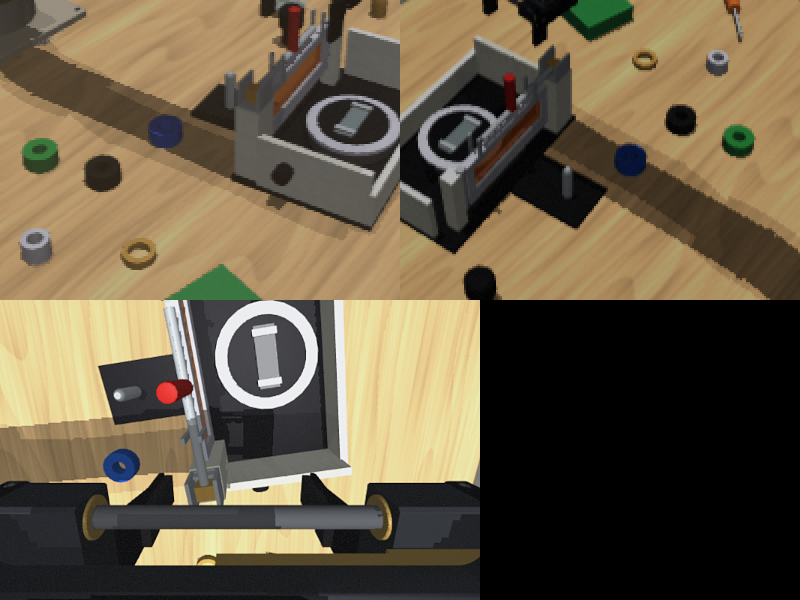

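View pics/c.png

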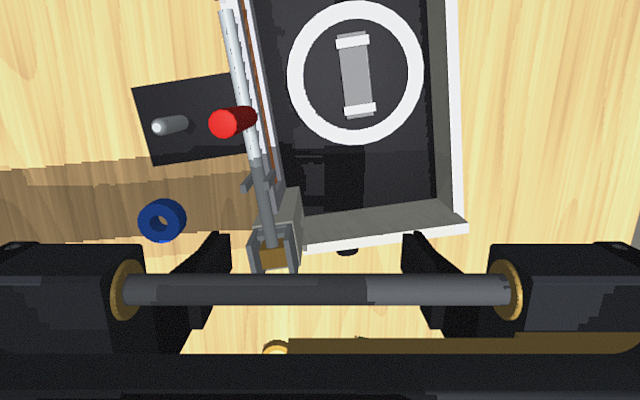

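>>> play_rows(
  series=[
    [-0.3,-0.3,0,0,0,0],
    [-0.6,-0.6,0,0,0,0],
    [-0.6,-0.6,0,0,0,0],
    [-0.6,-0.6,0,0,0,0],
    [-0.6,-0.6,0,0,0,0],
  ],
)

```text
time: 1.25
ee_pos: [0.5349, -0.0902, 0.4052]
eef_rot: [0.707, 0.707, 0.0, 0.0]
ft_force: [1.2, 0.7, -0.6]
width: 0.087
grip_force: 0.0
```

```bash
cat >> h.py <<'E'
import pickle
def snap(tag):
    s=status.read_state();C=cal('wrist');im=vision.camera('wrist');cv2.imwrite(f'pics/{tag}.png',im);pickle.dump(C,open(f'pics/{tag}.pkl','wb'));return im,C
E
python3 - <<'E'
from h import *
im,C=snap('e');print(status.read_state()['ee_pos'])
E
```

```text
[ 0.5353467  -0.08930018  0.4049999 ]
```

>>> play_rows(
  series=[
    [-0.3,0,0,0,0,0],
    [-0.6,0,0,0,0,0],
    [-0.9,0,0,0,0,0],
    [-1,0,0,0,0,0],
    [-1,0,0,0,0,0],
  ],
)

```text
time: 1.8
ee_pos: [0.5353, -0.2417, 0.4041]
eef_rot: [0.708, 0.706, -0.0, -0.0]
ft_force: [0.1, 0.3, 1.3]
width: 0.0872
grip_force: 0.0
```

>>> play_rows(
  series=[
    [-0.2,-0.3,0,0,0,0],
    [-0.4,-0.6,0,0,0,0],
    [-0.4,-0.6,0,0,0,0],
    [-0.4,-0.6,0,0,0,0],
  ],
)

```text
time: 2.2
ee_pos: [0.4449, -0.2994, 0.405]
eef_rot: [0.707, 0.707, 0.0, 0.0]
ft_force: [-1.0, 1.0, -0.0]
width: 0.0873
grip_force: 0.0
```

```bash
python3 - <<'E'
from h import *
im,C=snap('f');print(status.read_state()['ee_pos'])
e=cv2.imread('pics/e.png')
cv2.imwrite('pics/g.png',np.hstack([e[:290,:400],im[:290,120:520]]))
E
```

```text
[ 0.44612991 -0.29828271  0.40494124]
```

View pics/g.png

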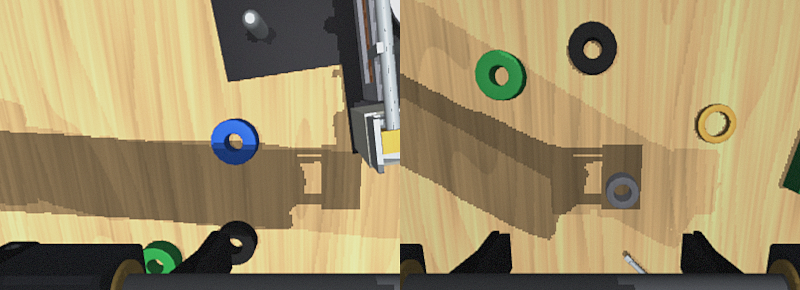

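The wrist view f shows the black bumper at (312,47) and the silver spacer at (342,190). Green (220,75) is a look-alike, and brass is at (435,122). In view e the post top is at (250,17) and blue is at (235,140). Next I measure these precisely.

```bash
cat > m.py <<'E'
from h import *
from scipy.optimize import least_squares
def cyl(C,x,y,z0,z1,d):
    a=np.linspace(0,2*np.pi,60); c=np.c_[x+d/2*np.cos(a),y+d/2*np.sin(a)]
    return proj(C,np.r_[np.c_[c,0*a+z0],np.c_[c,0*a+z1]])
def bb(p): return np.r_[p.min(0),p.max(0)]
def fit(Cs,boxes,d,h,x0,z=None):
    f=lambda q:np.hstack([bb(cyl(C,q[0],q[1],q[2] if len(q)>2 else 0,(q[2] if len(q)>2 else 0)+h,d))-b for C,b in zip(Cs,boxes)])
    s=least_squares(f,x0);return s.x,s.fun
def mbox(m,seed):
    n,l,st,_=cv2.connectedComponentsWithStats(m.astype(np.uint8))
    k=l[seed[1],seed[0]];x,y,w,h,_=st[k];return np.array([x,y,x+w-1,y+h-1])+[0,0,0,0.]
E
python3 - <<'E'
from m import *
f=cv2.imread('pics/f.png');Cf=pickle.load(open('pics/f.pkl','rb'))
def nbox(cam,name,near):
    best=None
    for d in spotter.regions_of(cam,name):
        ys,xs=np.nonzero(d['pixels']);
        if abs(xs.mean()-near[0])<15 and abs(ys.mean()-near[1])<15: return np.array([xs.min(),ys.min(),xs.max(),ys.max()]),round(d['conf'],2)
    return None
S,D=cal('scene'),cal('side')
for n,w,a,b,d,h in(("spacer",(342,190),(218,283),(399,190),.036,.028),("bumper",(312,47),(251,246),(380,219),.048,.024)):
    bx=[];Cs=[]
    for C,cam,p in((Cf,'wrist',w),(S,'scene',a),(D,'side',b)):
        q=nbox(cam,n,p);print(n,cam,q)
        if q: 
            Cs.append(C);bx.append(q[0]); print('  xy alone',fit([C],[q[0]],d,h,[.45,-.25])[0].round(4))
    x,res=fit(Cs,bx,d,h,[.45,-.25,0]);print('  all',x.round(4),res.round(1))
# post, handle, gate
c0=s=None
hs=lambda im:cv2.cvtColor(im,cv2.COLOR_BGR2HSV)
A,B=cv2.imread('pics/a.png'),cv2.imread('pics/b.png')
for nm,im in(('a',A),('b',B),('c',cv2.imread('pics/c.png'))):
    H=hs(im);m=((H[...,0]<6)|(H[...,0]>174))&(H[...,1]>170)&(H[...,2]>50)
    n,l,st,ce=cv2.connectedComponentsWithStats(m.astype(np.uint8));print(nm,[(st[k].tolist()) for k in range(1,n) if st[k][4]>40])
E
```

```text
spacer wrist (array([325, 172, 358, 207]), 0.98)
  xy alone [ 0.4742 -0.3243]
spacer scene (array([210, 274, 225, 291]), 0.54)
  xy alone [ 0.4712 -0.3241]
spacer side None
  all [ 0.4739 -0.3243  0.0006] [-0.9 -1.4  0.3  1.6 -0.2 -0.8  1.6  1.4]
bumper wrist (array([287,  21, 336,  74]), 0.66)
  xy alone [ 0.4423 -0.1797]
bumper scene (array([242, 238, 259, 255]), 0.57)
  xy alone [ 0.4396 -0.1806]
bumper side (array([373, 211, 387, 227]), 0.56)
  xy alone [ 0.4432 -0.1798]
  all [ 4.421e-01 -1.799e-01  1.000e-04] [-0.5 -0.7  0.2  1.2 -0.1 -0.7  1.9  1.  -0.6  0.   1.2  0.2]
a [[485, 108, 57, 22, 351], [392, 148, 22, 10, 110], [418, 155, 23, 11, 129], [344, 163, 6, 23, 96]]
b [[292, 197, 5, 19, 64], [138, 334, 83, 66, 1272]]
c [[208, 106, 49, 33, 1151]]
```

```bash
python3 - <<'E'
from h import *
z=lambda p,x,y,w,h,s:cv2.resize(cv2.imread(p)[y:y+h,x:x+w],(w*s,h*s),interpolation=3)
o=np.zeros((600,800,3),np.uint8)
o[:300,:400]=z('pics/a.png',295,155,100,75,4)
o[:300,400:]=z('pics/b.png',240,180,100,75,4)
o[300:,:400]=z('pics/c.png',130,80,200,150,2)
o[300:,400:]=z('pics/e.png',200,0,200,150,2)
cv2.imwrite('pics/i.png',o)
E
```

```text
(no output)
```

View pics/i.png

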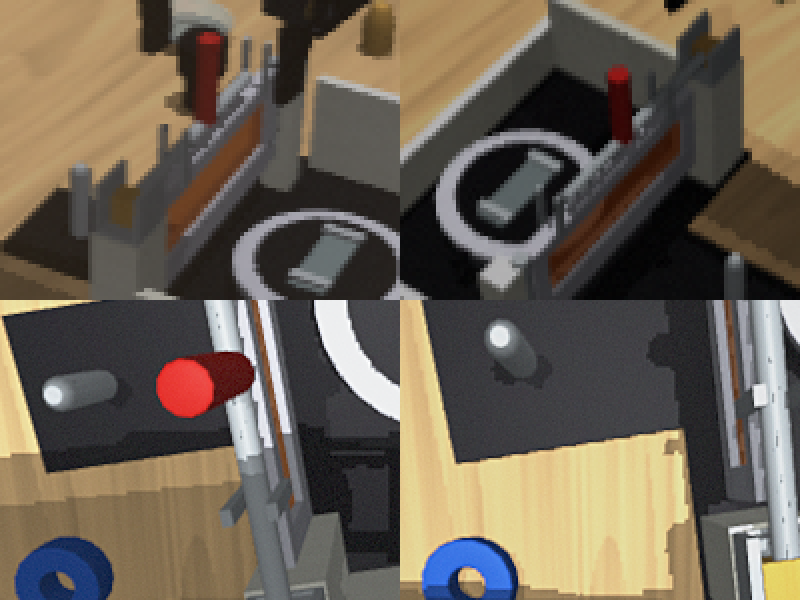

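```bash
python3 - <<'E'
from m import *
P=lambda t:pickle.load(open(f'pics/{t}.pkl','rb'))
S,D,E=cal('scene'),cal('side'),P('e')
# view c: pose at start
c=vision.calibration('wrist');T=np.eye(4);T[:3,:3]=R.from_quat([.7071,.7071,-.0004,-.0003]).as_matrix();T[:3,3]=[.6249,0,.4042]
M=np.linalg.inv(T@np.array(c['T_tool_cam']));Cc=(S[0]*0+E[0],M[:3,:3],M[:3,3])
def rep(n,Cs,uv):
    p=tri(Cs,uv);print(n,p.round(4),[(proj(C,p)[0]-u).round(1).tolist() for C,u in zip(Cs,uv)]);return p
post=rep('post',[Cc,E,S,D],[(156.5,127),(250,17.5),(315,196.8),(323.8,243.8)])
rep('post wrist',[Cc,E],[(156.5,127),(250,17.5)])
hd=rep('handle',[Cc,S,D],[(222.5,124),(347,164.3),(294.8,198)])
for C,u,z in((Cc,(156.5,127),.066),(E,(250,17.5),.066),(S,(315,196.8),.066),(D,(323.8,243.8),.066),(Cc,(222.5,124),.2),(S,(347,164.3),.2),(D,(294.8,198),.2)):print(atz(C,u,z).round(4))
a,b=atz(E,(228.5,81.5),.006),atz(E,(341.5,65),.006);print('yaw tongue',np.degrees(np.arctan2(*(b-a)[[1,0]])),a,b)
a,b=atz(Cc,(153,166),.006),atz(Cc,(132,88),.006);print('yaw tongue y',np.degrees(np.arctan2(-(b-a)[0],(b-a)[1])))
for n in('eyepiece','lens_fluid','objective','dish'):print(n,[(np.round(d['point'],3).tolist(),round(d['conf'],2)) for d in spotter.boxes_of('side',n)][:2])
E
```

```text
post [0.4808 0.0474 0.0647] [[-0.2, 0.3], [-0.7, 0.8], [0.2, -0.0], [-0.2, 0.0]]
post wrist [0.4816 0.0477 0.0662] [[0.0, 0.0], [-0.0, -0.0]]
handle [0.5757 0.0614 0.1994] [[-2.4, 0.1], [0.1, 0.3], [-0.3, -0.2]]
[0.4815 0.0477 0.066 ]
[0.4816 0.0478 0.066 ]
[0.4815 0.0457 0.066 ]
[0.4797 0.0475 0.066 ]
[0.5771 0.0615 0.2   ]
[0.5752 0.0617 0.2   ]
[0.5742 0.0618 0.2   ]
yaw tongue 7.773312431629779 [ 0.44575103 -0.00107947  0.006     ] [0.5630408  0.01493158 0.006     ]
yaw tongue y 7.563439704008303
eyepiece [([0.439, 0.261, 0.064], 0.63)]
lens_fluid [([0.609, 0.391, 0.063], 0.79), ([0.59, 0.087, 0.036], 0.27)]
objective [([0.51, 0.428, 0.031], 0.73), ([0.376, 0.344, 0.01], 0.33)]
dish [([0.377, 0.344, 0.012], 0.78), ([0.589, 0.085, 0.039], 0.54)]
```

>>> play_rows(
  series=[
    [-0.05,0.05,0.15,0,0,-0.28],
    [-0.1,0.1,0.3,0,0,-0.56],
    [-0.17,0.18,0.5,0,0,-0.84],
    [-0.17,0.18,0.65,0,0,-1],
    [-0.17,0.18,0.65,0,0,-1],
  ],
)

```text
time: 3.25
ee_pos: [0.4713, -0.3251, 0.304]
eef_rot: [0.5, 0.866, -0.0, -0.003]
ft_force: [-0.6, 0.1, -0.4]
width: 0.0869
grip_force: 0.0
```

>>> play_rows(
  series=[
    [0,0,0,0,0,-0.28],
    [0,0,0,0,0,-0.56],
    [0,0,0,0,0,-0.84],
    [0,0,0,0,0,-1],
  ],
)

```text
time: 3.65
ee_pos: [0.4722, -0.3256, 0.309]
eef_rot: [0.258, 0.966, -0.0, 0.001]
ft_force: [-1.1, 0.8, -0.2]
width: 0.0868
grip_force: 0.0
```

>>> play_rows(
  series=[
    [0,0,0,0,0,-0.28],
    [0,0,0,0,0,-0.56],
    [0,0,0,0,0,-0.84],
    [0,0,0,0,0,-1],
  ],
)

```text
time: 4.05
ee_pos: [0.4722, -0.3256, 0.309]
eef_rot: [-0.001, 1.0, -0.0, 0.001]
ft_force: [1.1, -0.6, 0.0]
width: 0.087
grip_force: 0.0
```

>>> play_rows(
  series=[
    [0,0,0,0,0,-0.25],
    [0,0,0,0,0,-0.25],
    [0,0,0,0,0,-0.25],
  ],
)

```text
time: 4.35
ee_pos: [0.4721, -0.3256, 0.3083]
eef_rot: [-0.063, 0.998, -0.0, 0.001]
ft_force: [-0.4, 0.4, -0.7]
width: 0.087
grip_force: 0.0
```

```bash
cat >> m.py <<'E'
def go(t,yaw=None):
    "shift (shares) to bring the grasp point to t (world), and turn so that tool y lies along world yaw+90"
    s=status.read_state();Rm=R.from_quat(s['eef_rot']).as_matrix();p=s['ee_pos']+Rm[:,2]*r.grasp_offset
    d=Rm.T@(np.array(t)-p)/.15
    g=np.degrees(np.arctan2(-Rm[0,1],Rm[1,1]))
    print('grasp',p.round(4),'yaw',g.round(2),'tilt',np.degrees(np.arccos(-Rm[2,2])).round(2),'shares',d.round(3),'turnz', None if yaw is None else round((g-yaw)/30,3))
def look(tag,name,near=None):
    im,C=snap(tag);o=[]
    for d in spotter.regions_of('wrist',name):
        ys,xs=np.nonzero(d['pixels']);o.append((np.array([xs.min(),ys.min(),xs.max(),ys.max()]),round(d['conf'],2)))
    return C,o
E
python3 - <<'E'
from m import *
C,o=look('j','spacer')
for b,c in o:print(b,c,fit([C],[b],.036,.028,[.47,-.32])[0].round(4))
go([.474,-.3243,.022],7.7);print(status.read_state()['time'])
E
```

```text
[296 169 340 217] 0.88 [ 0.4743 -0.3243]
grasp [ 0.4722 -0.3256  0.1444] yaw 7.28 tilt 0.04 shares [-0.013  0.007  0.816] turnz -0.014
4.45
```

>>> play_rows(
  series=[
    [-0.015,0.007,0.25,0,0,-0.014],
    [-0.015,0.007,0.5,0,0,-0.014],
    [-0.015,0.007,0.7,0,0,-0.014],
    [-0.015,0.007,0.8,0,0,-0.014],
    [-0.015,0.007,0.8,0,0,-0.014],
  ],
  fingers=0.4,
)

```text
time: 4.95
ee_pos: [0.4736, -0.3238, 0.1857]
eef_rot: [-0.068, 0.998, 0.001, -0.001]
ft_force: [-0.8, 0.7, 0.3]
width: 0.0624
grip_force: 0.0
```

>>> play_rows(
  series=[
    [0,0,0,0,0,0],
    [0,0,0,0,0,0],
    [0,0,0,0,0,0],
    [0,0,0,0,0,0],
    [0,0,0,0,0,0],
  ],
  fingers=-1,
  squeeze=20,
)

```text
time: 5.45
ee_pos: [0.4744, -0.3243, 0.1881]
eef_rot: [-0.069, 0.998, -0.0, 0.001]
ft_force: [-1.8, 1.0, 4.4]
width: 0.0346
grip_force: 20.0
```

>>> play_rows(
  series=[
    [0,0,-0.1,0,0,0],
    [0,0,-0.4,0,0,0],
    [0,0,-0.7,0,0,0],
    [0,0,-0.7,0,0,0],
  ],
)

```text
time: 5.85
ee_pos: [0.4757, -0.3252, 0.2998]
eef_rot: [-0.069, 0.998, -0.003, 0.004]
ft_force: [0.8, -0.4, -0.8]
width: 0.0344
grip_force: 20.0
```

```bash
python3 - <<'E'
from m import *
print(status.read_state()['width']);go([.4813,.0475,.14],7.7)
C,o=look('k','spacer');s=status.read_state()
for b,c in o:print(b,c,fit([C],[b],.036,.028,[.47,-.32,.1])[0].round(4))
E
```

```text
0.03437612116909529
grasp [ 0.4772 -0.3261  0.1363] yaw 7.91 tilt 0.62 shares [-0.37   2.463 -0.038] turnz 0.007
[278 213 353 272] 0.67 [ 0.4903 -0.3252  0.066 ]
```

>>> play_rows(
  series=[
    [-0.05,0.3,0,0,0,0],
    [-0.1,0.6,0,0,0,0],
    [-0.12,0.9,0,0,0,0],
    [-0.12,0.95,0,0,0,0],
  ],
)

```text
time: 6.35
ee_pos: [0.472, -0.1751, 0.2912]
eef_rot: [-0.072, 0.997, 0.001, -0.001]
ft_force: [0.8, -1.1, -0.4]
width: 0.034
grip_force: 20.0
```

>>> play_rows(
  series=[
    [-0.05,0.3,0,0,0,0],
    [-0.1,0.6,0,0,0,0],
    [-0.12,0.9,0,0,0,0],
    [-0.12,0.95,0,0,0,0],
    [-0.12,0.95,0,0,0,0],
  ],
)

```text
time: 6.85
ee_pos: [0.4701, -0.0359, 0.2916]
eef_rot: [-0.07, 0.998, 0.0, -0.001]
ft_force: [1.3, -1.1, -0.2]
width: 0.0345
grip_force: 20.0
```

```bash
python3 - <<'E'
from m import *
go([.4813,.0475,.14],7.7)
im,C=snap('l');print(proj(C,[.4815,.0477,.066]))
u=proj(C,[.4815,.0477,.066])[0].astype(int);x,y=max(u[0]-50,0),max(u[1]-60,0)
cv2.imwrite('pics/m.png',np.hstack([cv2.resize(im[y:y+120,x:x+100],(500,600),interpolation=3),np.pad(cv2.resize(im[150:330,220:400],(300,300)),((0,300),(0,0),(0,0)))]));print(x,y)
E
```

```text
grasp [ 0.4699 -0.0359  0.1281] yaw 8.08 tilt 0.08 shares [-0.153  0.54  -0.079] turnz 0.013
[[441.27564653 252.51444616]]
391 192
```

View pics/m.png

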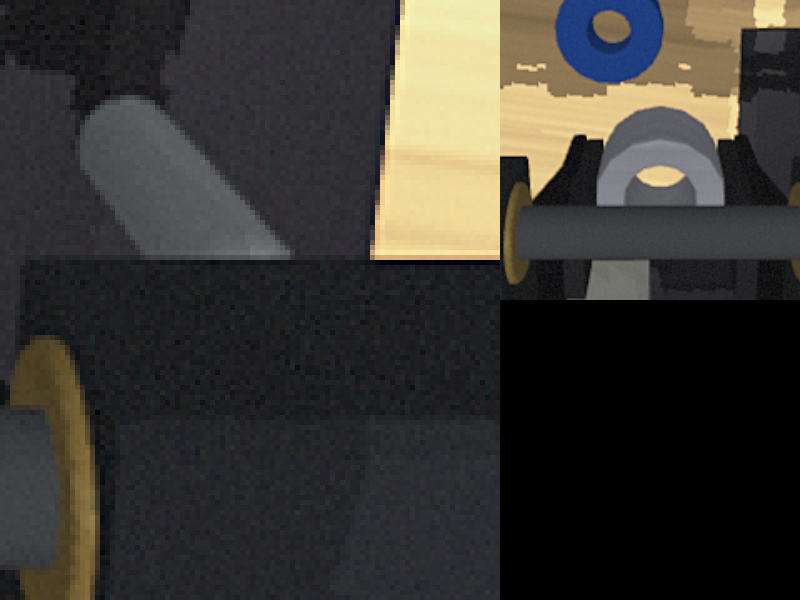

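The crop shows the post shaft running behind the gripper, with its foot near (416,217). The spacer sits centred between the fingers at column ~316, with its far rim at row ~214. I'll check both against the model.

```bash
python3 - <<'E'
from m import *
C=pickle.load(open('pics/l.pkl','rb'));im=cv2.imread('pics/l.png')
a=np.linspace(0,2*np.pi,200)
for x,y in((.4815,.0477),(.4815,.0457),(.4797,.0475)):
    p=proj(C,np.c_[x+.008*np.cos(a),y+.008*np.sin(a),0*a+.006]);print('foot ellipse',bb(p).round(1))
    for z in(.02,.03):
        p=proj(C,np.c_[x+.008*np.cos(a),y+.008*np.sin(a),0*a+z]);print(z,bb(p).round(1))
s=status.read_state();Rm=R.from_quat(s['eef_rot']).as_matrix();g=s['ee_pos']+Rm[:,2]*r.grasp_offset
for dx in(-.003,0,.003):
    q=g+Rm[:,0]*dx
    for nm,z in(('top',.0035),('bot',-.0245)):
        p=proj(C,np.c_[q[0]+.018*np.cos(a),q[1]+.018*np.sin(a),0*a+q[2]+z]);print('dx',dx,nm,bb(p).round(1))
g=im[212:244,405:455].astype(int).sum(2)//3
for rr in(0,5,8,12,16,20,24,28):print(212+rr,g[rr].tolist())
col=im[195:280,316].astype(int).sum(1)//3;print(col.tolist())
E
```

```text
foot ellipse [405.9 211.  425.6 229.4]
0.02 [410.4 216.9 431.  236.1]
0.03 [413.9 221.4 435.3 241.3]
foot ellipse [403.5 210.7 423.2 229.1]
0.02 [407.9 216.5 428.5 235.8]
0.03 [411.3 221.1 432.7 241. ]
foot ellipse [406.1 208.9 425.8 227.4]
0.02 [410.6 214.7 431.3 234. ]
0.03 [414.1 219.2 435.6 239.1]
dx -0.003 top [273.2 238.4 352.9 309.8]
dx -0.003 bot [279.5 216.7 347.5 279.1]
dx 0 top [273.  232.  353.2 304.2]
dx 0 bot [279.3 211.2 347.7 274.1]
dx 0.003 top [272.8 225.6 353.4 298.6]
dx 0.003 bot [279.2 205.6 347.8 269.2]
212 [37, 21, 29, 22, 23, 22, 49, 70, 75, 76, 94, 97, 97, 94, 82, 78, 66, 34, 26, 46, 53, 53, 54, 55, 51, 53, 48, 50, 53, 54, 54, 47, 53, 51, 47, 53, 48, 48, 48, 49, 50, 51, 53, 51, 46, 50, 48, 45, 49, 51]
217 [50, 34, 64, 78, 82, 80, 78, 84, 85, 86, 86, 89, 89, 88, 92, 94, 94, 96, 91, 89, 97, 70, 53, 47, 50, 51, 51, 53, 48, 52, 51, 46, 52, 52, 49, 51, 47, 51, 47, 54, 47, 51, 46, 53, 46, 47, 52, 46, 50, 53]
220 [38, 55, 75, 76, 78, 77, 79, 77, 82, 84, 84, 86, 85, 85, 88, 89, 89, 92, 97, 91, 93, 94, 94, 90, 68, 51, 49, 45, 50, 51, 53, 51, 51, 49, 48, 47, 51, 47, 52
[... 767 characters left out ...]
87, 93, 91, 90, 89, 90, 92, 92, 92, 97, 95, 94, 92, 77, 50, 48, 46, 48, 50, 52, 47, 51, 47, 47, 48]
240 [46, 43, 45, 48, 43, 49, 51, 52, 48, 51, 45, 46, 55, 76, 82, 78, 80, 78, 84, 81, 85, 82, 83, 86, 90, 86, 90, 89, 94, 98, 94, 95, 97, 97, 94, 102, 104, 107, 106, 102, 102, 90, 67, 51, 44, 43, 51, 48, 47, 46]
[115, 114, 116, 115, 105, 166, 201, 191, 191, 193, 195, 194, 195, 194, 194, 191, 190, 195, 160, 83, 93, 96, 97, 99, 92, 96, 97, 95, 93, 96, 97, 94, 92, 91, 93, 97, 94, 97, 116, 137, 145, 138, 136, 136, 130, 130, 127, 126, 130, 129, 135, 133, 129, 123, 162, 195, 195, 192, 195, 194, 195, 194, 193, 197, 202, 212, 182, 97, 89, 97, 96, 96, 96, 95, 99, 100, 96, 92, 65, 43, 54, 50, 54, 59, 56]
```

>>> play_rows(
  series=[
    [-0.07,0.25,0,0,0,0.013],
    [-0.149,0.45,0,0,0,0.013],
    [-0.149,0.541,0.1,0,0,0.013],
    [-0.149,0.541,0.19,0,0,0.013],
    [-0.149,0.541,0.19,0,0,0.013],
  ],
)

```text
time: 7.4
ee_pos: [0.4809, 0.0444, 0.2615]
eef_rot: [-0.065, 0.998, -0.0, -0.002]
ft_force: [-0.1, 0.5, -0.5]
width: 0.0341
grip_force: 20.0
```

```bash
python3 - <<'E'
from m import *
go([.4807,.0476,.031],7.7);print(status.read_state()['ft_force'],status.read_state()['width'])
E
```

```text
grasp [0.4802 0.0442 0.098 ] yaw 7.41 tilt 0.24 shares [-0.008  0.022  0.447] turnz -0.01
[-0.06404037  0.53112813 -0.52041108] 0.03410154851279106
```

>>> play_rows(
  series=[
    [0,0,0,0,0,0],
    [0,0,0,0,0,0],
    [0,0,0,0,0,0],
  ],
)

```text
time: 7.7
ee_pos: [0.4817, 0.0457, 0.2643]
eef_rot: [-0.065, 0.998, -0.0, 0.0]
ft_force: [0.1, -0.6, -0.9]
width: 0.0346
grip_force: 20.0
```

```bash
python3 - <<'E'
from m import *
go([.4807,.0476,.031],7.7)
E
```

```text
grasp [0.4819 0.0457 0.1008] yaw 7.45 tilt 0.05 shares [0.006 0.014 0.465] turnz -0.008
```

>>> play_rows(
  series=[
    [0.006,0.014,0,0,0,-0.008],
    [0.006,0.014,0.05,0,0,-0.008],
    [0.006,0.014,0.1,0,0,-0.008],
    [0.006,0.014,0.15,0,0,-0.008],
    [0.006,0.014,0.15,0,0,-0.008],
  ],
)

```text
time: 8.2
ee_pos: [0.4798, 0.0484, 0.2398]
eef_rot: [-0.068, 0.998, 0.0, -0.001]
ft_force: [-1.6, -0.3, -0.4]
width: 0.0342
grip_force: 20.0
```

```bash
python3 - <<'E'
from m import *
go([.4807,.0476,.031],7.7);print(status.read_state()['ft_force'])
E
```

```text
grasp [0.4795 0.0484 0.0763] yaw 7.78 tilt 0.11 shares [-0.008 -0.006  0.302] turnz 0.003
[-1.61414409 -0.29858487 -0.36448229]
```

>>> play_rows(
  series=[
    [-0.006,-0.004,0.08,0,0,0],
    [-0.006,-0.004,0.16,0,0,0],
    [-0.006,-0.004,0.24,0,0,0],
    [-0.006,-0.004,0.3,0,0,0],
    [-0.006,-0.004,0.31,0,0,0],
  ],
)

```text
time: 8.7
ee_pos: [0.481, 0.048, 0.1937]
eef_rot: [-0.068, 0.998, -0.0, -0.001]
ft_force: [-8.3, -1.3, 14.6]
width: 0.0347
grip_force: 20.0
```

>>> play_rows(
  series=[
    [0,0,0,0,0,0],
    [0,0,0,0,0,0],
  ],
)

```text
time: 8.9
ee_pos: [0.4813, 0.0481, 0.1945]
eef_rot: [-0.068, 0.998, 0.0, -0.0]
ft_force: [0.2, 0.5, -0.5]
width: 0.0346
grip_force: 20.0
```

```bash
python3 - <<'E'
from m import *
go([.4807,.0476,.0305],7.7);print(status.read_state()['ft_force'])
E
```

```text
grasp [0.4812 0.0481 0.031 ] yaw 7.77 tilt 0.01 shares [ 0.004 -0.003  0.003] turnz 0.002
[ 0.22048647  0.49289015 -0.49347767]
```

>>> play_rows(
  series=[
    [0,0,0,0,0,0],
    [0,0,0,0,0,0],
    [0,0,0,0,0,0],
  ],
  fingers=0.4,
)

```text
time: 9.2
ee_pos: [0.4813, 0.048, 0.1948]
eef_rot: [-0.068, 0.998, 0.0, 0.0]
ft_force: [-0.9, -0.7, -0.5]
width: 0.0509
grip_force: 0.0
```

>>> play_rows(
  series=[
    [0,0,-0.15,0,0,0],
    [0,0,-0.4,0,0,0],
    [0,0,-0.7,0,0,0],
    [0,0,-1,0,0,0],
    [0,0,-1,0,0,0],
  ],
)

```text
time: 9.7
ee_pos: [0.4827, 0.0485, 0.3509]
eef_rot: [-0.068, 0.998, 0.0, 0.005]
ft_force: [0.9, -0.3, 0.1]
width: 0.0609
grip_force: 0.0
```

```bash
python3 - <<'E'
from m import *
C,o=look('n','spacer')
for b,c in o:print(b,c,fit([C],[b],.036,.028,[.48,.05,.006])[0].round(4),[bb(cyl(C,.4815,.0477,z,z+.028,.036)).round(0) for z in (.006,.012)])
go([.4422,-.1798,.12],7.7);print(status.read_state()['width'])
im=cv2.imread('pics/n.png');cv2.imwrite('pics/n2.png',im[:,120:520])
E
```

```text
[296 154 335 195] 0.73 [ 0.4867  0.048  -0.0176] [array([295., 152., 336., 198.]), array([295., 153., 337., 200.])]
grasp [0.4818 0.048  0.1823] yaw 7.76 tilt 0.15 shares [ 0.468 -1.469  0.415] turnz 0.002
0.061074492942597945
```

View pics/n2.png

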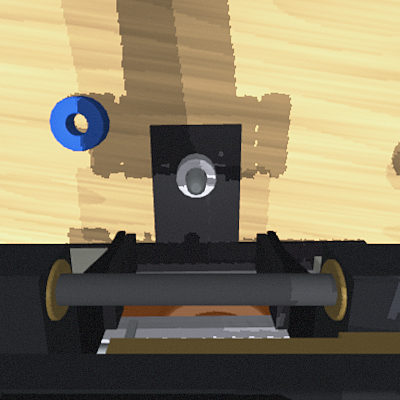

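The picture shows the spacer seated around the post at (196,174) in the crop. Now the bumper.

>>> play_rows(
  series=[
    [0.1,-0.3,0,0,0,0],
    [0.2,-0.6,0,0,0,0],
    [0.24,-0.75,0.1,0,0,0],
    [0.24,-0.75,0.2,0,0,0],
  ],
  fingers=0.7,
)

```text
time: 10.2
ee_pos: [0.4597, -0.0721, 0.3132]
eef_rot: [-0.065, 0.998, -0.0, -0.001]
ft_force: [-0.1, 0.7, -1.0]
width: 0.0735
grip_force: 0.0
```

>>> play_rows(
  series=[
    [0.1,-0.3,0,0,0,0],
    [0.2,-0.6,0,0,0,0],
    [0.23,-0.72,0.1,0,0,0],
    [0.23,-0.72,0.15,0,0,0],
    [0.23,-0.72,0.15,0,0,0],
  ],
)

```text
time: 10.7
ee_pos: [0.4405, -0.1794, 0.2901]
eef_rot: [-0.068, 0.998, 0.001, -0.002]
ft_force: [-0.4, 1.0, -0.1]
width: 0.0743
grip_force: 0.0
```

```bash
python3 - <<'E'
from m import *
C,o=look('o','bumper')
for b,c in o:print(b,c,fit([C],[b],.048,.024,[.44,-.18])[0].round(4))
go([.4422,-.1798,.022],7.7)
E
```

```text
[261  30 332 104] 0.64 [ 0.3499 -0.2046]
[283 167 346 233] 0.63 [ 0.4429 -0.1799]
[427 196 496 258] 0.61 [ 0.4497 -0.062 ]
grasp [ 0.4412 -0.1785  0.1283] yaw 7.87 tilt 0.08 shares [-0.006 -0.01   0.708] turnz 0.006
```

>>> play_rows(
  series=[
    [-0.008,-0.01,0.2,0,0,0],
    [-0.008,-0.01,0.4,0,0,0],
    [-0.008,-0.01,0.6,0,0,0],
    [-0.008,-0.01,0.705,0,0,0],
    [-0.008,-0.01,0.705,0,0,0],
  ],
)

```text
time: 11.3
ee_pos: [0.4422, -0.1798, 0.1849]
eef_rot: [-0.069, 0.998, 0.001, -0.002]
ft_force: [-0.5, -0.7, 0.5]
width: 0.0738
grip_force: 0.0
```

>>> play_rows(
  series=[
    [0,0,0,0,0,0],
    [0,0,0,0,0,0],
    [0,0,0,0,0,0],
    [0,0,0,0,0,0],
    [0,0,0,0,0,0],
  ],
  fingers=-1,
  squeeze=15,
)

```text
time: 11.8
ee_pos: [0.4429, -0.1813, 0.1872]
eef_rot: [-0.068, 0.998, -0.0, 0.001]
ft_force: [-0.6, 0.9, 5.8]
width: 0.0471
grip_force: 15.0
```

>>> play_rows(
  series=[
    [0,0,-0.1,0,0,0],
    [0,0,-0.35,0,0,0],
    [0,0,-0.65,0,0,0],
    [0,0,-0.75,0,0,0],
    [0,0,-0.75,0,0,0],
  ],
)

```text
time: 12.3
ee_pos: [0.4433, -0.1816, 0.3017]
eef_rot: [-0.068, 0.998, -0.001, 0.002]
ft_force: [0.7, -0.0, -1.4]
width: 0.0471
grip_force: 15.0
```

```bash
python3 - <<'E'
from m import *
go([.4810,.0478,.134],7.7);im,C=snap('p')
s=status.read_state();Rm=R.from_quat(s['eef_rot']).as_matrix();g=s['ee_pos']+Rm[:,2]*r.grasp_offset
a=np.linspace(0,2*np.pi,200)
for dx in(-.003,0,.003):
    q=g+Rm[:,0]*dx
    for nm,z,d in(('top',.002,.048),('bot',-.022,.048),('boretop',.002,.019)):
        print(dx,nm,bb(proj(C,np.c_[q[0]+d/2*np.cos(a),q[1]+d/2*np.sin(a),0*a+q[2]+z])).round(1))
cv2.imwrite('pics/p2.png',cv2.resize(im[160:310,215:415],(800,600),interpolation=3))
E
```

```text
grasp [ 0.4441 -0.1819  0.1382] yaw 7.76 tilt 0.29 shares [-0.451  1.484  0.026] turnz 0.002
-0.003 top [265.7 221.  370.  314.6]
-0.003 bot [272.2 204.1 363.3 287.6]
-0.003 boretop [297.2 251.  338.4 288. ]
0 top [265.4 214.6 370.3 309.2]
0 bot [271.9 198.5 363.5 282.7]
0 boretop [297.1 244.9 338.6 282.3]
0.003 top [265.2 208.1 370.6 303.7]
0.003 bot [271.7 192.8 363.7 277.8]
0.003 boretop [297.  238.8 338.7 276.6]
```

View pics/p2.png

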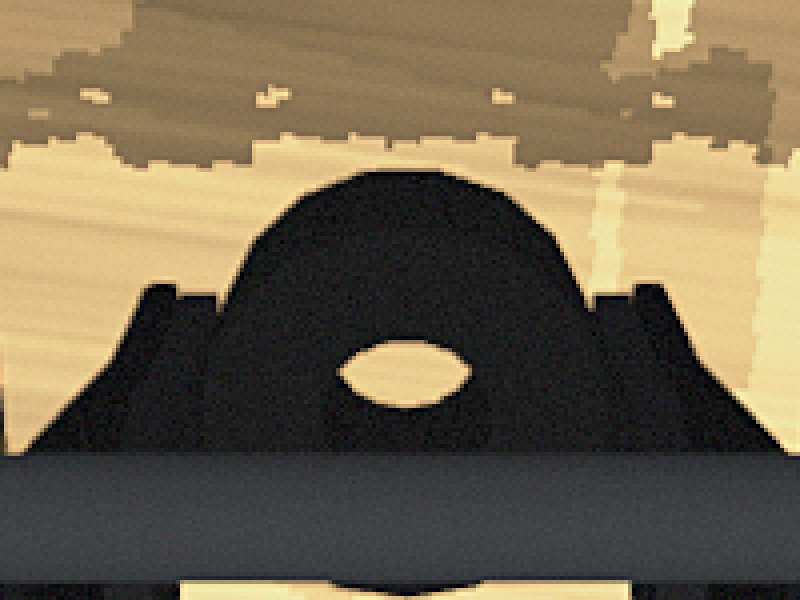

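The view shows the bumper held upright, with its bottom rim at row ~202 and the see-through bore at rows 245–262, column ~316. I'll work out its offset in the grip.

```bash
python3 - <<'E'
from m import *
C=pickle.load(open('pics/p.pkl','rb'))
M=np.eye(4);M[:3,:3]=C[1];M[:3,3]=C[2];T=np.linalg.inv(M)@np.linalg.inv(np.array(vision.calibration('wrist')['T_tool_cam']))
Rm=T[:3,:3];g=T[:3,3]+Rm[:,2]*r.grasp_offset
a=np.linspace(0,2*np.pi,200)
def f(q,full=0):
    c=g+Rm[:,0]*q[0]+Rm[:,1]*q[1]
    ring=lambda h,d:proj(C,np.array(c)+np.array([0,0,h])+np.c_[d/2*np.cos(a),d/2*np.sin(a),0*a])
    b,t,l=bb(ring(q[2],.0476)),bb(ring(q[2]+.024,.019)),bb(ring(q[2],.019))
    return np.array([b[1]-202.5,t[1]-245,l[3]-262,(t[0]+t[2])/2-316.3])
s=least_squares(f,[0,0,-.0237]);print(s.x.round(4),s.fun.round(2))
s=least_squares(lambda q:f([q[0],q[1],-.0237]),[0,0]);print(s.x.round(4),s.fun.round(2))
go([.4810,.0478,.134],7.7)
E
```

```text
[-0.002  -0.0002 -0.0279] [-0.52  2.08 -1.9  -0.  ]
[-0.0002 -0.0002] [-1.4   2.4  -1.32 -0.  ]
grasp [ 0.4431 -0.1815  0.1363] yaw 7.76 tilt 0.12 shares [-0.457  1.481  0.014] turnz 0.002
```

>>> play_rows(
  series=[
    [-0.1,0.3,0,0,0,0],
    [-0.2,0.6,0,0,0,0],
    [-0.23,0.74,0,0,0,0],
    [-0.23,0.74,0,0,0,0],
  ],
)

```text
time: 12.75
ee_pos: [0.4616, -0.0632, 0.2975]
eef_rot: [-0.07, 0.998, 0.001, -0.001]
ft_force: [0.1, -0.7, -0.5]
width: 0.047
grip_force: 15.0
```

>>> play_rows(
  series=[
    [-0.1,0.3,0,0,0,0],
    [-0.2,0.6,0.05,0,0,0],
    [-0.228,0.741,0.15,0,0,0],
    [-0.228,0.741,0.2,0,0,0],
    [-0.228,0.741,0.2,0,0,0],
  ],
)

```text
time: 13.25
ee_pos: [0.4799, 0.047, 0.2669]
eef_rot: [-0.068, 0.998, -0.0, -0.002]
ft_force: [0.2, -1.2, -1.1]
width: 0.0466
grip_force: 15.0
```

>>> play_rows(
  series=[
    [0,0,0,0,0,0],
    [0,0,0,0,0,0],
    [0,0,0,0,0,0],
  ],
)

```text
time: 13.55
ee_pos: [0.4808, 0.0471, 0.2694]
eef_rot: [-0.067, 0.998, -0.0, 0.0]
ft_force: [0.9, -0.6, -0.6]
width: 0.0472
grip_force: 15.0
```

```bash
python3 - <<'E'
from m import *
go([.4811,.0478,.0577],7.7)
E
```

```text
grasp [0.4809 0.0471 0.1059] yaw 7.68 tilt 0.05 shares [-0.002  0.004  0.321] turnz -0.001
```

Base is now at ~0.082. Descending in two steps.

>>> play_rows(
  series=[
    [-0.002,0.004,0.06,0,0,0],
    [-0.002,0.004,0.12,0,0,0],
    [-0.002,0.004,0.17,0,0,0],
    [-0.002,0.004,0.17,0,0,0],
  ],
)

```text
time: 13.95
ee_pos: [0.4804, 0.0486, 0.2421]
eef_rot: [-0.068, 0.998, 0.0, -0.001]
ft_force: [0.6, 0.3, -0.7]
width: 0.0468
grip_force: 15.0
```

```bash
python3 - <<'E'
from m import *
go([.4811,.0478,.0577],7.7);print(status.read_state()['ft_force'])
E
```

```text
grasp [0.4801 0.0486 0.0786] yaw 7.78 tilt 0.11 shares [-0.006 -0.006  0.139] turnz 0.003
[ 0.58678188  0.2622168  -0.66046672]
```

>>> play_rows(
  series=[
    [-0.003,-0.002,0.05,0,0,0],
    [-0.003,-0.002,0.1,0,0,0],
    [-0.003,-0.002,0.15,0,0,0],
    [-0.003,-0.002,0.155,0,0,0],
    [-0.003,-0.002,0.155,0,0,0],
  ],
)

```text
time: 14.45
ee_pos: [0.4814, 0.0485, 0.2199]
eef_rot: [-0.068, 0.998, 0.0, -0.0]
ft_force: [-0.1, 0.2, -0.8]
width: 0.0472
grip_force: 15.0
```

```bash
python3 - <<'E'
from m import *
go([.4811,.0478,.0577],7.7);print(status.read_state()['ft_force'])
E
```

```text
grasp [0.4814 0.0485 0.0564] yaw 7.77 tilt 0.0 shares [ 0.002 -0.005 -0.009] turnz 0.002
[-0.11638893  0.23873493 -0.81284677]
```

>>> play_rows(
  series=[
    [0,0,0.013,0,0,0],
    [0,0,0.02,0,0,0],
    [0,0,0.02,0,0,0],
  ],
)

```text
time: 14.75
ee_pos: [0.4819, 0.0487, 0.2186]
eef_rot: [-0.068, 0.998, -0.0, 0.001]
ft_force: [-5.2, -0.6, 18.3]
width: 0.0471
grip_force: 15.0
```

>>> play_rows(
  series=[
    [0,0,-0.01,0,0,0],
    [0,0,-0.01,0,0,0],
    [0,0,-0.01,0,0,0],
    [0,0,-0.01,0,0,0],
  ],
  fingers=0.7,
)

```text
time: 15.15
ee_pos: [0.4812, 0.0485, 0.2185]
eef_rot: [-0.068, 0.998, 0.0, -0.0]
ft_force: [1.0, -0.3, 0.1]
width: 0.0697
grip_force: 0.0
```

>>> play_rows(
  series=[
    [0,0,-0.15,0,0,0],
    [0,0,-0.4,0,0,0],
    [0,0,-0.7,0,0,0],
    [0,0,-1,0,0,0],
    [0,0,-1,0,0,0],
  ],
)

```text
time: 15.65
ee_pos: [0.4826, 0.0489, 0.3747]
eef_rot: [-0.068, 0.998, 0.0, 0.005]
ft_force: [0.3, 0.5, -0.1]
width: 0.0737
grip_force: 0.0
```

```bash
python3 - <<'E'
from m import *
C,o=look('q','bumper')
for b,c in o:print(b,c,fit([C],[b],.048,.024,[.48,.05,.034])[0].round(4))
print([bb(cyl(C,.4815,.0477,z,z+.024,.048)).round(0) for z in (.034,.04)])
go([.5757,.0615,.22],7.7)
vision.camera('side');vision.camera('scene');S,D=cal('scene'),cal('side');bx=[];Cs=[]
for n,K in(('side',D),('scene',S)):
    for d in spotter.regions_of(n,'bumper'):
        ys,xs=np.nonzero(d['pixels']);u=proj(K,[.4815,.0477,.046])[0]
        if np.hypot(xs.mean()-u[0],ys.mean()-u[1])<12: b=[xs.min(),ys.min(),xs.max(),ys.max()];print(n,b,bb(cyl(K,.4815,.0477,.034,.058,.048)).round(0))
im=cv2.imread('pics/q.png');s=vision.camera('side')
cv2.imwrite('pics/q2.png',np.hstack([im[100:400,120:520],cv2.resize(s[195:270,270:370],(400,300),interpolation=3)]))
E
```

```text
[24  0 81 14] 0.76 [ 0.335  -0.4265 -0.3179]
[289 148 341 201] 0.7 [0.4853 0.0479 0.0139]
[180  94 234 146] 0.6 [ 0.4505 -0.0654 -0.0126]
[array([288., 147., 343., 204.]), array([288., 148., 343., 206.])]
grasp [0.4818 0.0485 0.206 ] yaw 7.77 tilt 0.11 shares [-0.632  0.001 -0.092] turnz 0.002
side [np.int64(315), np.int64(240), np.int64(332), np.int64(256)] [315. 239. 332. 257.]
scene [np.int64(307), np.int64(194), np.int64(322), np.int64(209)] [307. 194. 324. 210.]
```

View pics/q2.png

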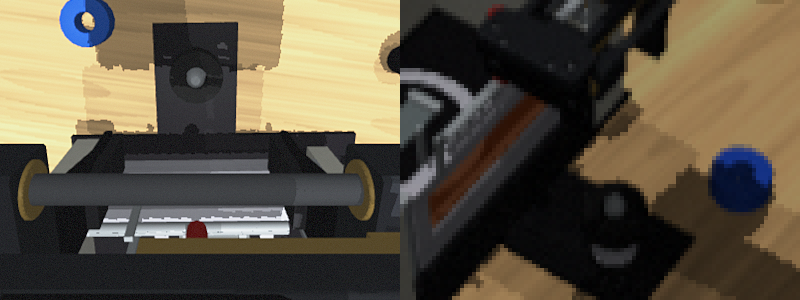

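The picture shows the bumper at (196,75), seated round the post with the spacer's sheen under it, which matches the home pose. I've now viewed ten pictures, so the rest is numbers only. Next I rotate for the handle and measure it.

>>> play_rows(
  series=[
    [0,0,-0.05,0,0,0.28],
    [0,-0.1,-0.1,0,0,0.56],
    [0,-0.2,-0.15,0,0,0.84],
    [0,-0.3,-0.2,0,0,1],
    [0,-0.3,-0.2,0,0,1],
  ],
)

```text
time: 16.5
ee_pos: [0.4877, 0.0021, 0.3988]
eef_rot: [0.195, 0.981, -0.0, 0.0]
ft_force: [0.0, 0.1, 0.2]
width: 0.074
grip_force: 0.0
```

>>> play_rows(
  series=[
    [0,0,0,0,0,0.28],
    [0,0,0,0,0,0.56],
    [0,0,0,0,0,0.84],
    [0,0,0,0,0,1],
  ],
)

```text
time: 16.9
ee_pos: [0.4872, 0.0049, 0.3978]
eef_rot: [0.441, 0.898, -0.0, -0.001]
ft_force: [0.2, 0.3, -0.2]
width: 0.0741
grip_force: 0.0
```

>>> play_rows(
  series=[
    [0,0,0,0,0,0.28],
    [0,0,0,0,0,0.56],
    [0,0,0,0,0,0.84],
    [0,0,0,0,0,1],
  ],
)

```text
time: 17.3
ee_pos: [0.4872, 0.0049, 0.3977]
eef_rot: [0.658, 0.753, -0.0, -0.001]
ft_force: [-0.4, -0.7, 0.7]
width: 0.0742
grip_force: 0.0
```

>>> play_rows(
  series=[
    [0,0.2,0,0,0,0.25],
    [0,0.5,0,0,0,0.43],
    [0,0.6,0,0,0,0.43],
    [0,0.6,0,0,0,0.43],
    [0,0.6,0,0,0,0.43],
  ],
  fingers=0.2,
)

```text
time: 17.8
ee_pos: [0.5761, 0.0168, 0.3977]
eef_rot: [0.737, 0.676, -0.001, -0.001]
ft_force: [-0.5, 0.4, 0.1]
width: 0.0531
grip_force: 0.0
```

```bash
cat > hd.py <<'E'
from m import *
def red(tag):
    im,C=snap(tag);H=cv2.cvtColor(im,cv2.COLOR_BGR2HSV);m=((H[...,0]<6)|(H[...,0]>174))&(H[...,1]>150)&(H[...,2]>40)
    n,l,st,_=cv2.connectedComponentsWithStats(m.astype(np.uint8));b=[st[k] for k in range(1,n) if st[k][4]>150];print([x.tolist() for x in b])
    v=im[...,2][m];print('V pct',np.percentile(v,[10,50,90]) if len(v) else '')
    T=m&(im[...,2]>190);n,l,st,ce=cv2.connectedComponentsWithStats(T.astype(np.uint8))
    k=1+np.argmax(st[1:,4]);print('top',st[k].tolist(),ce[k]);
    for z in(.196,.2):print(z,atz(C,ce[k],z).round(4))
    return C,ce[k],st[k]
E
python3 - <<'E'
from hd import *
red('r1');go([.577,.061,.184],-95);print(status.read_state()['joint_positions'].round(2))
E
```

```text
[[294, 132, 29, 41, 939]]
V pct [ 89. 233. 238.]
top [294, 144, 28, 28, 616] [307.90909091 157.83116883]
0.196 [0.5766 0.0611 0.196 ]
0.2 [0.5767 0.0618 0.2   ]
grasp [0.5756 0.0165 0.2347] yaw -95.02 tilt 0.07 shares [ 0.296 -0.016  0.338] turnz -0.001
[ 0.1   0.24 -0.24  1.59  0.06  1.31 -0.24]
```

>>> play_rows(
  series=[
    [0.15,-0.01,0,0,0,0],
    [0.301,-0.02,0,0,0,0],
    [0.301,-0.02,0,0,0,0],
    [0.301,-0.02,0.17,0,0,0],
    [0.301,-0.02,0.33,0,0,0],
  ],
)

```text
time: 18.35
ee_pos: [0.577, 0.0609, 0.3494]
eef_rot: [0.738, 0.675, 0.001, 0.001]
ft_force: [0.1, 0.1, -0.1]
width: 0.0521
grip_force: 0.0
```

>>> play_rows(
  series=[
    [0,0,0,0,0,0],
    [0,0,0,0,0,0],
    [0,0,0,0,0,0],
  ],
)

```text
time: 18.65
ee_pos: [0.5778, 0.0612, 0.351]
eef_rot: [0.738, 0.675, 0.001, 0.001]
ft_force: [-0.4, -0.4, 0.6]
width: 0.0521
grip_force: 0.0
```

```bash
python3 - <<'E'
from m import *
go([.5767,.0617,.184],-95);print(status.read_state()['ft_force'])
E
```

```text
grasp [0.5782 0.0612 0.1875] yaw -95.13 tilt 0.13 shares [ 0.003 -0.01   0.023] turnz -0.004
[-0.35936134 -0.37556938  0.60485675]
```

>>> play_rows(
  series=[
    [0.003,-0.01,0.02,0,0,0],
    [0.003,-0.01,0.02,0,0,0],
    [0.003,-0.01,0.02,0,0,0],
    [0.003,-0.01,0.02,0,0,0],
    [0.003,-0.01,0.02,0,0,0],
  ],
  fingers=-1,
  squeeze=35,
)

```text
time: 19.15
ee_pos: [0.5762, 0.0619, 0.3464]
eef_rot: [0.738, 0.675, 0.0, 0.0]
ft_force: [0.3, 0.2, -0.2]
width: 0.0199
grip_force: 0.0
```

>>> play_rows(
  series=[
    [0,0,0,0,0,0],
    [0,0,0,0,0,0],
    [0,0,0,0,0,0],
  ],
)

```text
time: 19.45
ee_pos: [0.5761, 0.062, 0.3463]
eef_rot: [0.738, 0.675, -0.0, -0.0]
ft_force: [-2.7, -0.0, 2.1]
width: 0.0152
grip_force: 35.0
```

```bash
python3 - <<'E'
from m import *
d=np.array([-.134,.991]);h=np.array([.5767,.0617])
s=status.read_state();p=s['ee_pos']+R.from_quat(s['eef_rot']).as_matrix()[:,2]*.1635
go([p[0],p[1],p[2]+.0135],-95)
go([p[0]-.134*.037,p[1]+.991*.037,p[2]+.0135],-95);print(s['ft_force'],s['width'])
E
```

```text
grasp [0.576  0.062  0.1828] yaw -95.13 tilt 0.02 shares [ 0.   -0.   -0.09] turnz -0.004
grasp [0.576  0.062  0.1828] yaw -95.13 tilt 0.02 shares [ 0.241 -0.055 -0.09 ] turnz -0.004
[-2.68455353 -0.03843123  2.07536537] 0.015194203422590391
```

Gripped. Lift ~13.5 mm.

>>> play_rows(
  series=[
    [0,0,-0.03,0,0,0],
    [0,0,-0.06,0,0,0],
    [0,0,-0.09,0,0,0],
    [0,0,-0.09,0,0,0],
    [0,0,-0.09,0,0,0],
  ],
)

```text
time: 19.95
ee_pos: [0.5761, 0.0619, 0.3597]
eef_rot: [0.738, 0.675, -0.0, -0.0]
ft_force: [-2.8, 0.1, -0.8]
width: 0.0153
grip_force: 35.0
```

```bash
cat > br.py <<'E'
from hd import *
im,C=snap('t');H=cv2.cvtColor(im,cv2.COLOR_BGR2HSV);m=((H[...,0]<6)|(H[...,0]>174))&(H[...,1]>150)&(H[...,2]>40)
n,l,st,_=cv2.connectedComponentsWithStats(m.astype(np.uint8));print([x.tolist() for x in st[1:] if x[4]>30])
s=status.read_state();print(s['ft_force'].round(1),s['width'].round(4),s['grip_force']);go([.5713,.0987,.1963],-95)
E
python3 br.py
```

```text
[[298, 219, 35, 55, 1509]]Traceback (most recent call last):
  File "br.py", line 4, in <module>
    s=status.read_state();print(s['ft_force'].round(1),s['width'].round(4),s['grip_force']);go([.5713,.0987,.1963],-95)
                                                       ^^^^^^^^^^^^^^^^
AttributeError: 'float' object has no attribute 'round'
```

>>> play_rows(
  series=[
    [0.05,-0.011,0,0,0,0],
    [0.1,-0.022,0,0,0,0],
    [0.16,-0.036,0,0,0,0],
    [0.22,-0.05,0,0,0,0],
    [0.245,-0.055,0,0,0,0],
  ],
)

```text
time: 20.5
ee_pos: [0.5707, 0.1009, 0.3595]
eef_rot: [0.737, 0.675, -0.0, -0.0]
ft_force: [-5.5, -2.3, -2.0]
width: 0.0154
grip_force: 35.0
```

>>> play_rows(
  series=[
    [0,0,0,0,0,0],
    [0,0,0,0,0,0],
  ],
)

```text
time: 20.7
ee_pos: [0.5706, 0.1009, 0.3595]
eef_rot: [0.737, 0.675, -0.0, -0.001]
ft_force: [-5.0, 1.6, -1.9]
width: 0.0151
grip_force: 35.0
```

```bash
sed -i "s/s\['width'\].round(4)/s['width']/" br.py; python3 br.py
python3 - <<'E'
from m import *
# gate swing from the present handle place about the hinge
s=status.read_state();Rm=R.from_quat(s['eef_rot']).as_matrix();p=s['ee_pos']+Rm[:,2]*r.grasp_offset
for hg in((.5606,.1797),(.5613,.1775)):
    for th in(.1,.2,.3,.4,.5,.52,.54):
        c,q=np.cos(-th),np.sin(-th);v=p[:2]-hg;w=np.array([c*v[0]-q*v[1],q*v[0]+c*v[1]])+hg
        print(hg,th,(Rm.T@np.r_[w-p[:2],0]/.15).round(3))
E
```

```text
[[298, 219, 35, 54, 1498]]
[-5.4  1.  -1.5] 0.015181568218357987 34.9853297858499
grasp [0.5704 0.1011 0.196 ] yaw -95.03 tilt 0.11 shares [-0.016  0.007 -0.002] turnz -0.001
(0.5606, 0.1797) 0.1 [-0.009 -0.052  0.   ]
(0.5606, 0.1797) 0.2 [-0.012 -0.105  0.   ]
(0.5606, 0.1797) 0.3 [-0.01  -0.157  0.   ]
(0.5606, 0.1797) 0.4 [-0.003 -0.21   0.   ]
(0.5606, 0.1797) 0.5 [ 0.01  -0.261  0.   ]
(0.5606, 0.1797) 0.52 [ 0.013 -0.271  0.   ]
(0.5606, 0.1797) 0.54 [ 0.016 -0.281  0.   ]
(0.5613, 0.1775) 0.1 [-0.008 -0.051  0.   ]
(0.5613, 0.1775) 0.2 [-0.011 -0.102  0.   ]
(0.5613, 0.1775) 0.3 [-0.009 -0.153  0.   ]
(0.5613, 0.1775) 0.4 [-0.001 -0.204  0.   ]
(0.5613, 0.1775) 0.5 [ 0.011 -0.254  0.   ]
(0.5613, 0.1775) 0.52 [ 0.014 -0.263  0.   ]
(0.5613, 0.1775) 0.54 [ 0.017 -0.273  0.   ]
```

>>> play_rows(
  series=[
    [-0.009,-0.05,0,0,0,0],
    [-0.012,-0.1,0,0,0,0],
    [-0.01,-0.15,0,0,0,0],
    [-0.002,-0.2,0,0,0,0],
    [0.003,-0.225,0,0,0,0],
  ],
)

```text
time: 21.25
ee_pos: [0.5387, 0.1022, 0.3614]
eef_rot: [0.739, 0.674, 0.003, 0.003]
ft_force: [10.4, -3.3, -1.5]
width: 0.0151
grip_force: 35.0
```

>>> play_rows(
  series=[
    [0,0,0,0,0,0],
    [0,0,0,0,0,0],
  ],
)

```text
time: 21.45
ee_pos: [0.5389, 0.1021, 0.3613]
eef_rot: [0.739, 0.674, 0.003, 0.002]
ft_force: [7.7, -3.1, -2.0]
width: 0.0152
grip_force: 35.0
```

```bash
python3 br.py
```

```text
[[300, 216, 35, 57, 1629]]
[ 8.2 -3.7 -3. ] 0.014937792678632622 35.00987376901321
grasp [0.54   0.1021 0.1978] yaw -95.21 tilt 0.4 shares [-0.004  0.209  0.011] turnz -0.007
```

>>> play_rows(
  series=[
    [0.004,-0.02,0,0,0,0],
    [0.008,-0.04,0,0,0,0],
    [0.008,-0.04,0,0,0,0],
    [0.008,-0.04,0,0,0,0],
  ],
)

```text
time: 21.9
ee_pos: [0.5333, 0.1035, 0.3613]
eef_rot: [0.739, 0.674, 0.003, 0.003]
ft_force: [8.1, -4.2, -0.9]
width: 0.0151
grip_force: 35.0
```

```bash
python3 br.py
```

```text
[[300, 215, 35, 59, 1640]]
[ 9.4 -3.2 -1.9] 0.0153531942742293 35.018753714393824
grasp [0.5345 0.1034 0.1978] yaw -95.25 tilt 0.43 shares [-0.009  0.247  0.012] turnz -0.008
```

>>> play_rows(
  series=[
    [0.004,-0.02,0,0,0,0],
    [0.006,-0.03,0,0,0,0],
    [0.006,-0.03,0,0,0,0],
    [0.006,-0.03,0,0,0,0],
  ],
)

```text
time: 22.35
ee_pos: [0.5293, 0.1045, 0.3616]
eef_rot: [0.739, 0.674, 0.003, 0.003]
ft_force: [11.7, -6.0, -0.4]
width: 0.0148
grip_force: 35.0
```

```bash
python3 br.py
```

```text
[[301, 214, 34, 60, 1636]]
[11.4 -5.3 -1.1] 0.014877591383671042 35.0238528259797
grasp [0.5308 0.1043 0.1981] yaw -95.28 tilt 0.51 shares [-0.012  0.272  0.015] turnz -0.009
```

>>> play_rows(
  series=[
    [0.003,-0.015,0,0,0,0],
    [0.006,-0.03,0,0,0,0],
    [0.006,-0.03,0,0,0,0],
    [0.006,-0.03,0,0,0,0],
  ],
)

```text
time: 22.8
ee_pos: [0.5268, 0.1047, 0.3631]
eef_rot: [0.739, 0.673, 0.006, 0.006]
ft_force: [22.6, -8.0, -0.5]
width: 0.0149
grip_force: 35.1
```

```bash
python3 br.py
```

```text
[[305, 215, 31, 59, 1544]]
[23.3 -8.4 -0.3] 0.015029508029889997 35.07945646997541
grasp [0.5295 0.1046 0.1997] yaw -95.37 tilt 0.94 shares [-0.013  0.281  0.027] turnz -0.012
```

>>> play_rows(
  series=[
    [0,0,0,0,0,0],
    [0,0,0,0,0,0],
    [0,0,0,0,0,0],
    [0,0,0,0,0,0],
    [0,0,0,0,0,0],
  ],
)

```text
time: 23.35
ee_pos: [0.5269, 0.1047, 0.3631]
eef_rot: [0.739, 0.673, 0.006, 0.006]
ft_force: [23.1, -7.2, -0.4]
width: 0.0153
grip_force: 35.1
```

```bash
python3 br.py; python3 - <<'E'
from m import *
vision.camera('side');vision.camera('scene')
for n in('side','scene'):
    K=cal(n);u=proj(K,[.4815,.0477,.046])[0]
    for d in spotter.regions_of(n,'bumper'):
        ys,xs=np.nonzero(d['pixels'])
        if np.hypot(xs.mean()-u[0],ys.mean()-u[1])<15: print(n,[xs.min(),ys.min(),xs.max(),ys.max()],bb(cyl(K,.4815,.0477,.034,.058,.048)).round(0))
    for d in spotter.regions_of(n,'shield')[:1]:
        h=np.array([.561,.179])
        for th in(0,.42,.5,.6):
            a=np.radians(7.7)-th;e=h-.19*np.array([-np.sin(a),np.cos(a)]);print(n,th,'free end bottom/top px',proj(K,[[*e,.036],[*e,.118]]).round(0).tolist())
        ys,xs=np.nonzero(d['pixels']);k=[xs.argmin(),xs.argmax(),ys.argmax()];print('mask extremes',[(int(xs[i]),int(ys[i])) for i in k],d['conf'])
E
```

```text
[[305, 215, 31, 59, 1540]]
[23.  -9.6 -1.1] 0.014968250970952087 35.079511078074574
grasp [0.5295 0.1046 0.1996] yaw -95.37 tilt 0.93 shares [-0.013  0.281  0.027] turnz -0.012
side [np.int64(316), np.int64(240), np.int64(331), np.int64(257)] [315. 239. 332. 257.]
side 0 free end bottom/top px [[311.0, 221.0], [310.0, 203.0]]
side 0.42 free end bottom/top px [[328.0, 235.0], [329.0, 217.0]]
side 0.5 free end bottom/top px [[331.0, 239.0], [331.0, 221.0]]
side 0.6 free end bottom/top px [[333.0, 243.0], [334.0, 225.0]]
mask extremes [(268, 244), (334, 221), (274, 262)] 0.72
scene 0 free end bottom/top px [[333.0, 228.0], [334.0, 204.0]]
scene 0.42 free end bottom/top px [[312.0, 217.0], [312.0, 192.0]]
scene 0.5 free end bottom/top px [[309.0, 214.0], [308.0, 190.0]]
scene 0.6 free end bottom/top px [[306.0, 210.0], [305.0, 187.0]]
mask extremes [(304, 190), (364, 169), (305, 215)] 0.9
```

Everything checks out. The gate is at about 0.5 rad and still, the bumper is in place, and the push force is steady. Handing in.

```bash
python3 -c "
from bench import job
print(job.close_job())"
```

```text
the job is handed in; nothing more can be done
None
```

I handed the job in at about 24 s of the 69 s: spacer and bumper are home on the post, the bolt is drawn about 39 mm, and the gripper is holding the gate against the bumper at about 0.5 rad. The hand-in returned no verdict, and the bystanders were not re-measured at the end.

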